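Key the belt pulley onto a potter's wheel spindle

TASK

Put the potter's wheel drive back together: drop the loose key into the slot in the spindle so that it lies on the slot's floor, then slide the belt pulley onto the spindle, boss up, feeling with light pressure for its keyway, until it sits fully home on the shoulder over the key. Do it gently, never pressing key or pulley with more than 25 N, lower the pulley rather than dropping it, let go, and leave the other things on the bench where they are.

Things in the scene. Friction and masses are not known exactly. Their poses are not given: they have to be found in the camera images.
- wheel: drive unit of a bench potter's wheel, fixed: grey box 180 (x) x 150 (y) x 60 mm high with an upright steel spindle at its centre, 28 mm in diameter, that does not turn. Origin: on the spindle axis, at bench height; z up. A round shoulder 42 mm across, top at z = 70 mm, will carry the pulley; from there the spindle rises to z = 100 mm.
- spindle_top (a point): centre of the spindle's upper end, 100 mm above the bench; axes as the unit's. A slot 11.5 mm wide is cut down this end, 30 mm deep, to the shoulder, which is its flat floor. It runs along x from x = -6 mm (closed, flat end) across the axis and out through the spindle's +x side (open). Its mouth and the spindle's top edge are chamfered 1.5 mm.
- slot_floor (a point): point on the slot's floor where the middle of the key's underside belongs: level with the shoulder, 30 mm below the spindle's end, 7 mm from the axis along +x; axes as the unit's. 1.5 mm inward or 3 mm outward of it is still good. The seated key's top is 8 mm below the spindle's end and its outer end sticks out of the spindle's +x side by some 4.5 mm.
- key: loose plain steel key, a block 23 (x) x 10 (y) x 22 mm high (z), 40 g, standing on its 23 x 10 mm face. Origin: centre of its underside, z up. Either end may point outward. Taken by the upper half and let go with its lower half in the slot, it slides down to the floor by itself.
- pulley: aluminium belt pulley, about 0.4 kg (up to 30 % either way), lying flat, boss up. Origin: centre of its underside, on the bore axis; z up. Rim 86 mm across and 18 mm high; above it a round boss 54 mm across, up to z = 36 mm. In its middle a dark steel bush with a through-bore of 29.5 mm, lower edge chamfered 1.5 mm. Home, its underside lies on the shoulder, 30 mm below the spindle's end.
- pulley_top (a point): centre of the pulley's upper face, 36 mm above its underside; axes as the pulley's. One keyway, 11.5 mm wide, runs the whole height of the bush, out to 22 mm from the axis. The bush is clamped tight at no exact angle: the keyway points somewhere 0.2 to 1.4 rad anticlockwise (from above) of the pulley's +x. It can be seen or felt, but the measured pose does not tell it.
- key_rest (a point): point on the spindle axis 22 mm above the shoulder, level with the seated key's top; axes as the unit's. A pulley whose keyway is not over the key (which points to +x here) stops with its underside here, guided by 8 mm of spindle. Turned here under light pressure it drops when the keyway comes into line within roughly 0.1 rad; then it slides down freely.
- spacer: plain flat steel ring, 42 mm across, 29 mm hole, 8 mm thick; a bystander. Origin: centre of its underside.
- nut: dark hexagon nut, 33 mm across corners, 13 mm high; a bystander. Origin: centre of its underside.
- trimmer: wooden-handled trimming tool with steel tip, 170 mm long, lying flat; a bystander. Origin: centre of its underside.
- clayring: flat grey clay ring, 110 mm across, 9 mm thick; a bystander. Origin: centre of its underside.
- cup: white cup, 72 mm across, 80 mm high; a bystander. Origin: centre of its underside.
- jar: glass jar with steel cap, 76 mm across, 80 mm high; a bystander. Origin: centre of its underside.
- rollpin: wooden rolling pin, 38 mm thick, 250 mm long; a bystander. Origin: centre of its underside.

How it is judged:
By the outcome, as a careful person would: the job done as asked, in the order asked, and still so for the second after the job is handed in, with the robot touching nothing.
It also fails if it takes over 72 s, if anything falls off the work surface, if the arm or the gripper's body presses on something with over 40 N, if the wrist force passes 120 N, or if a joint passes its speed limit or range.

ROBOT

A 6-joint arm with a two-finger parallel gripper is mounted at the origin on the work surface. World frame = base frame: x ahead of the robot, y to its left, z up, the work surface at z = 0. Lengths are in m, angles in rad, forces in N, time in s.
With the tool pointing down it reaches from about 0.325 to 0.9 m from the base axis. Payload 6.1 kg.
Tool frame: the origin (TCP) lies on the centre line of the jaws, within the pads' length; the fingertips stand 11 mm ahead of it and the grasp point (between the pads) lies 8 mm behind it (bot.finger_overhang is the distance from the TCP to the fingertips, in m); z points along the fingers, y is the line along which they close (so a half turn about z gives the same grasp; the last joint's range is limited). The gripper opens to 87 mm and grips with 3 to 60 N. Pads are 19 mm wide; open, the fingers measure 117 mm over their backs; the gripper's body (75 mm by 190 mm) begins 51 mm behind the grasp point.
Start: joints at [-1.243, 0.22, 1.526, -0, 1.395, -0.126], TCP at [0.274, -0.562, 0.234] pointing down, gripper open.
Joint ranges: [-2.98, 2.98], [-0.91, 2.08], [0.09, 2.57], [-1.24, 4.39], [0.2, 2.65], [-2.68, 2.68]. Speed limits (rad/s): [2.57, 2.57, 3.01, 3.14, 3.14, 3.14].

INTERFACE

Orientations are given as a unit quaternion [w, x, y, z].
In Python, from cell import telemetry, vision, bot gives the robot as it stands.
- The arm moves only by the shell command python3 -m pendant 'ROWS' [OPENING] [FORCE]. ROWS is JSON, a list of rows, each an object with "dp": the shift along the tool's x, y, z in mm, a list of three; "turn": the turn about the tool's z in rad. A call has 1 to 12 rows; each row shifts and turns the commanded pose from where the row before left it, along the tool's axes as they then stand; what a row does not reach is not made up. A row lasts 1/10 s, in which the tool goes at most 50 mm and 8.59 degrees, less where a joint would pass 70% of its speed; a pose out of reach is approached as far as the arm can. A call with a gripper value outside its range is refused whole. OPENING is the finger opening in mm, from 0 to 87, set as the call begins (- or left out, the last holds). The fingers move at their own pace and stop on an object; FORCE is the grip in N (left out, the last holds). Time passes only in rows, so rows that do not move let the fingers close. It gives the time, the measured TCP pose, the force, the opening and the grip force at its end, in the units of the state.
- telemetry.get_obs(): the state, without advancing time (a new reading comes with each control period).
- vision.get_image(name): name is "side" or "top" or "wrist"; returns a dict with "color" (420x560x3 uint8, red, green, blue), "fov_y" (degrees; the focal length in pixels is half the picture's height over the tangent of half this angle, whatever the lens; pixels are square), "cx", "cy" (the principal point, pixels), "eye" and "attitude" of the camera in the world. Camera axes: x right, y down, z forward; pixel columns grow to the right and rows downward; lengths in m; the calibration is good to about 2 mm. The wrist camera is an equidistant fisheye: a pixel r from the principal point sees the ray r / f radians off the axis. A picture is of the moment at which its call begins. There is no depth.
- bot.close_job(): hands the job in; it is judged then, once.
The state is a dict: "t": time; "q": joint angles; "qvel": joint speeds; "tau": joint torques, N m; "eef_pos": TCP position; "tcp_rot": TCP orientation; "force": force on the tool from outside, world axes, zero at the start; "wrist_torque": the same for the moment, N m; "width": finger opening in m; "finger_force": force on a finger pad.
Only numpy, scipy, OpenCV 4.12 (cv2) and the standard library are available. Lean on these libraries where they do the work, as an engineer would, in place of code of your own. Each camera call takes 0.05 s, during which the arm holds its last target. There are 200 camera calls.

## Working session

There is one attempt and no reset: what is moved stays moved. The work goes in short steps, Python scripts to look and compute and a shell command to move; the robot and the scene stay as the last step left them, time stands still between calls to the robot, and variables do not carry over. Pictures are saved under pics/ and viewed, at most 10 in all, crops included, and the job is handed in when it is done.

```bash
ls; mkdir -p pics
python3 - <<'E'
from cell import telemetry, vision, bot
import cv2, json
print(telemetry.get_obs())
for n in ["top","side"]:
    im=vision.get_image(n)
    cv2.imwrite(f"pics/{n}0.png",im["color"][:,:,::-1])
    print(n,{k:v for k,v in im.items() if k!="color"})
E
```

```text
pics
{'t': 0.0, 'q': array([-1.24308546e+00,  2.21224749e-01,  1.52760322e+00, -1.56505123e-05,
        1.39466529e+00, -1.26106255e-01]), 'qvel': array([ 2.43511788e-03, -8.65594316e-04, -5.11285581e-04, -3.45220460e-04,
       -4.42497462e-05, -1.47846050e-03]), 'tau': array([ 1.43936868e-03, -4.94617081e+01, -3.87377322e+01,  7.00767129e-02,
        5.73396846e-02, -1.49443440e-04]), 'eef_pos': array([ 0.2737981 , -0.56118447,  0.23244225]), 'tcp_rot': array([-9.44700551e-04,  9.74365770e-01,  2.24967650e-01, -1.03294038e-04]), 'force': array([-0.64231746, -0.39029864, -0.36644155]), 'wrist_torque': array([ 0.01021732, -0.00458244,  0.03859485]), 'finger_force': 0.0, 'width': 0.08686947711478686}
top {'fov_y': 50.326372241410006, 'cx': 283.0263972517225, 'cy': 220.27900039275698, 'eye': array([0.40793993, 0.02101776, 1.20381379]), 'attitude': array([-0.05120549,  0.70940769, -0.70006637,  0.06344919])}
side {'fov_y': 56.868113262064064, 'cx': 284.3530464395084, 'cy': 208.86267583632787, 'eye': array([ 0.42421365, -0.75578539,  0.61588776]), 'attitude': array([-0.4679225 ,  0.87819533, -0.09072705,  0.03987599])}
```

View pics/top0.png

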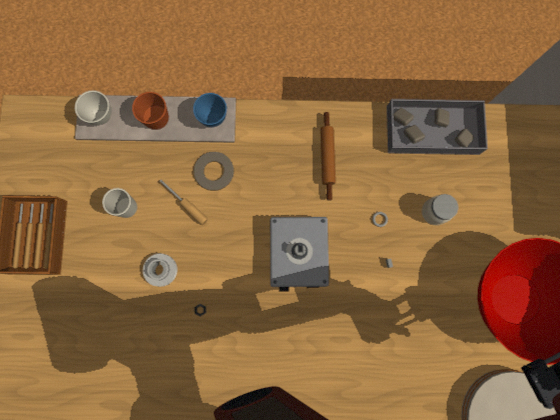

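View pics/side0.png

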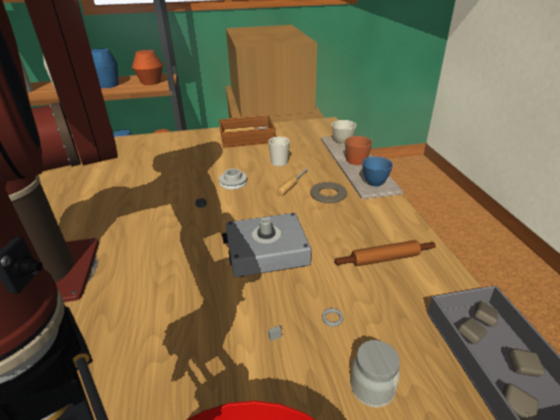

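The top view shows the pulley at (159,270), spindle at (299,250), key at (389,263), spacer at (379,219) and jar at (441,209). I'll enlarge these.

```bash
cat > h.py <<'E'
import numpy as np, cv2
from scipy.spatial.transform import Rotation as R
from cell import telemetry, vision, bot
def rot(q): return R.from_quat([q[1],q[2],q[3],q[0]])
def focal(im): return 210/np.tan(np.radians(im["fov_y"])/2)
def ray(im,u,v,fish=False):
    f=focal(im); d=np.array([(u-im["cx"])/f,(v-im["cy"])/f,1.])
    if fish:
        r=np.hypot(d[0],d[1]); d=np.array([d[0]/r*np.sin(r),d[1]/r*np.sin(r),np.cos(r)]) if r>1e-9 else np.array([0,0,1.])
    return rot(im["attitude"]).apply(d)
def hit(im,u,v,z,fish=False):
    d=ray(im,u,v,fish); e=np.array(im["eye"]); return e+d*(z-e[2])/d[2]
def proj(im,p,fish=False):
    c=rot(im["attitude"]).inv().apply(np.array(p)-im["eye"]); f=focal(im)
    if fish:
        h=np.hypot(c[0],c[1]); t=np.arctan2(h,c[2]); return im["cx"]+f*t*c[0]/h, im["cy"]+f*t*c[1]/h
    return im["cx"]+f*c[0]/c[2], im["cy"]+f*c[1]/c[2]
E
python3 - <<'E'
from h import *
im=vision.get_image("top"); c=im["color"][:,:,::-1]
def t(u,v,w,s): return cv2.resize(c[v-w//2:v+w//2,u-w//2:u+w//2],(s,s),interpolation=cv2.INTER_CUBIC)
top=np.hstack([t(159,270,40,400),t(299,250,40,400)])
bot_=np.hstack([t(389,263,20,200),t(299,253,80,200),t(379,219,20,200),t(200,310,20,200)])
cv2.imwrite("pics/c1.png",np.vstack([top,bot_]))
for n,u,v,z in [("pul",159,270,.036),("sp",299,250,.1),("key",389,263,.022),("spacer",379,219,.008),("jar",441,205,.08)]:
    print(n,hit(im,u,v,z).round(4))
E
```

```text
pul [0.4643 0.3212 0.036 ]
sp [ 0.5148 -0.0375  0.1   ]
key [ 0.4911 -0.2805  0.022 ]
spacer [ 0.6113 -0.2599  0.008 ]
jar [ 0.6381 -0.4044  0.08  ]
```

View pics/c1.png

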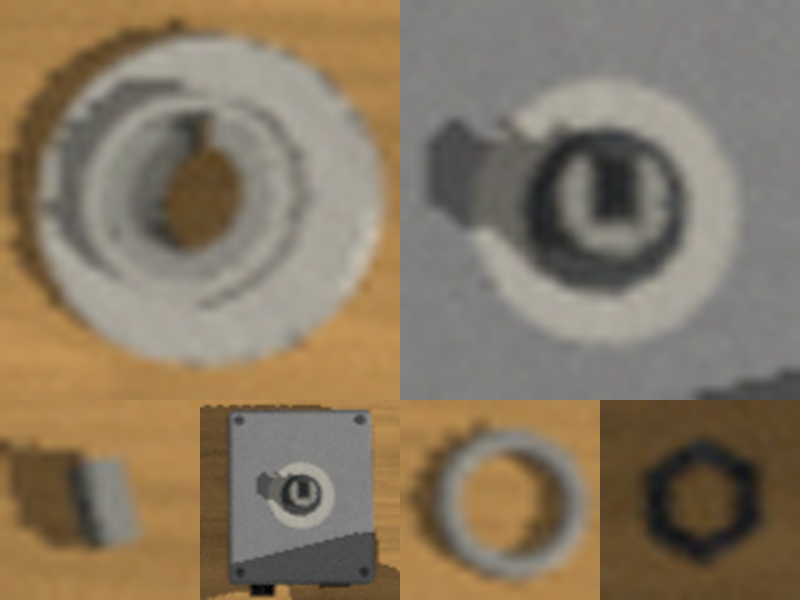

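The crop shows the key's top face centred at about (389.7,262.8), with its long axis slightly tilted. The slot opens toward image-up, which is +x, and the pulley's keyway also points roughly image-up. Next I'll compute the key's yaw and the move above it.

```bash
cat >> h.py <<'E'
def yaw(q): 
    x=rot(q).apply([1,0,0]); return np.arctan2(x[1],x[0])
def plan(pos,yw=None,o=None):
    "dp in tool axes (mm) and turn (about tool z = clockwise from above), half-turn symmetric"
    o=o or telemetry.get_obs(); r=rot(o["tcp_rot"])
    dp=r.inv().apply(np.array(pos)-o["eef_pos"])*1e3
    y=yaw(o["tcp_rot"]); t=None
    if yw is not None: t=-((yw-y+np.pi/2)%np.pi-np.pi/2)
    print("dp",dp.round(1),"turn",None if t is None else round(t,3),"yaw",round(y,3),"q6",o["q"][5].round(2))
E
python3 - <<'E'
from h import *
im=vision.get_image("top")
P=lambda x,y:(379+x/10-.5,253+y/10-.5)
k=[hit(im,*P(x,y),.022) for x,y in [(85,60),(105,148),(118,55),(140,140)]]
print(np.round(k,4)); d=(k[0]-k[1])+(k[2]-k[3]); ky=np.arctan2(d[1],d[0]); c=np.mean(k,0)
print("key",c,ky, np.linalg.norm(d)/2)
a=[hit(im,*p,.06) for p in [(272,217),(327,217),(272,287),(329,287)]]
print(np.round(a,4)); print("spindle",hit(im,299.5,250,.1))
plan([c[0],c[1],.16],ky)
E
```

```text
[[ 0.5029 -0.2755  0.022 ]
 [ 0.4797 -0.2802  0.022 ]
 [ 0.5044 -0.2843  0.022 ]
 [ 0.482  -0.2896  0.022 ]]
key [ 0.49225451 -0.28241649  0.022     ] 0.2146867522444776 0.02334727985467259
[[ 0.6036  0.031   0.06  ]
 [ 0.6057 -0.112   0.06  ]
 [ 0.4239  0.0281  0.06  ]
 [ 0.4257 -0.1164  0.06  ]]
spindle [ 0.51485143 -0.03877976  0.1       ]
dp [ 318.5 -154.9   73.1] turn 0.239 yaw 0.454 q6 -0.13
```

```bash
python3 -m pendant '[{"dp":[32,-15,7],"turn":0},{"dp":[32,-15,7],"turn":0},{"dp":[32,-15,7],"turn":0},{"dp":[32,-15,7],"turn":0},{"dp":[32,-16,7],"turn":0},{"dp":[32,-16,7],"turn":0},{"dp":[32,-16,7],"turn":0},{"dp":[32,-16,7],"turn":0},{"dp":[32,-16,8],"turn":0},{"dp":[30,-15,8],"turn":0},{"dp":[0,0,0],"turn":0.12},{"dp":[0,0,0],"turn":0.12}]' 40 10
python3 - <<'E'
from h import *
im=vision.get_image("wrist"); c=im["color"][:,:,::-1]
print({k:v for k,v in im.items() if k!="color"})
plan([.4922,-.2824,.16],.215)
u,v=proj(im,[.4922,-.2824,.022],True); print(u,v)
u0,v0=int(min(max(u,50),510)),int(min(max(v,50),370))
a=cv2.resize(c,(500,375)); b=cv2.resize(c[v0-50:v0+50,u0-37:u0+38],(300,400),interpolation=cv2.INTER_CUBIC)
print(u0,v0)
a=cv2.copyMakeBorder(a,0,25,0,0,cv2.BORDER_CONSTANT); cv2.imwrite("pics/w1.png",np.hstack([a,b]))
E
```

```text
t: 1.4
eef_pos: [0.4922, -0.2815, 0.1609]
tcp_rot: [-0.0, 0.994, 0.106, -0.0]
force: [-1.0, -0.1, 0.2]
width: 0.04
finger_force: 0.0
{'fov_y': 65.70646984690485, 'cx': 283.5057131204846, 'cy': 207.28280009325476, 'eye': array([ 0.56230737, -0.26628091,  0.31273451]), 'attitude': array([ 0.10215215,  0.77134713, -0.62263809, -0.08312851])}
dp [0.1 0.3 1.1] turn -0.01 yaw 0.205 q6 0.71
284.8926264458001 200.24853246027024
284 200
```

View pics/w1.png

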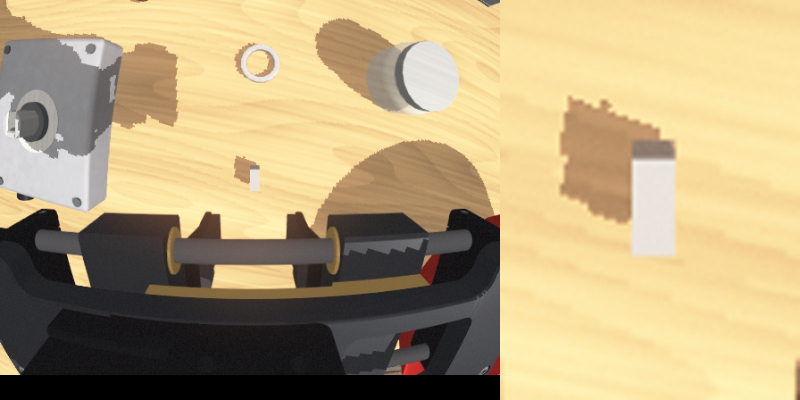

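The wrist view shows the key's top face at u 279.5–290.2, v 189–213.2, standing upright and parallel to the image columns, so its yaw is about the tool's 0.205.

Run:
```python
from h import *
im=vision.get_image("wrist")
k=np.array([hit(im,u,v,.022,True) for u,v in [(279.5,189),(290.2,189),(279.5,213.2),(290.2,213.2)]])
d=k[0]-k[2]+k[1]-k[3]; w=k[0]-k[1]+k[2]-k[3]; c=k.mean(0)
print(c,np.linalg.norm(d)/2,np.linalg.norm(w)/2,np.arctan2(d[1],d[0]),np.arctan2(-w[0],w[1]))
plan([c[0],c[1],.024],np.arctan2(d[1],d[0]))
```

```text
[ 0.49114044 -0.28320389  0.022     ] 0.02302258670684009 0.009875268111683258 0.20662060892009396 0.20580178281130498
dp [ -0.9   0.6 137.3] turn 0.007 yaw 0.214 q6 0.7
```

```bash
python3 -m pendant '[{"dp":[-1,1,40],"turn":0},{"dp":[0,0,40],"turn":0},{"dp":[0,0,30],"turn":0},{"dp":[0,0,20],"turn":0},{"dp":[0,0,7],"turn":0},{"dp":[0,0,0],"turn":0},{"dp":[0,0,0],"turn":0}]' 30
python3 -m pendant '[{"dp":[0,0,0],"turn":0},{"dp":[0,0,0],"turn":0},{"dp":[0,0,0],"turn":0},{"dp":[0,0,0],"turn":0},{"dp":[0,0,0],"turn":0},{"dp":[0,0,0],"turn":0}]' 5 15
python3 -c "
from h import *
plan([.5148,-.0388,.2],0)"
```

```text
t: 2.2
eef_pos: [0.4918, -0.285, 0.0258]
tcp_rot: [0.001, 0.994, 0.107, 0.001]
force: [0.2, 0.8, 0.7]
width: 0.0299
finger_force: 0.0
t: 2.8
eef_pos: [0.4915, -0.2845, 0.0251]
tcp_rot: [0.0, 0.994, 0.107, 0.0]
force: [0.0, 0.5, 4.7]
width: 0.0099
finger_force: 14.8
dp [  75.1 -235.  -175. ] turn 0.214 yaw 0.214 q6 0.69
```

```bash
python3 -m pendant '[{"dp":[0,0,-35],"turn":0},{"dp":[0,0,-40],"turn":0},{"dp":[8,-30,-40],"turn":0},{"dp":[10,-34,-30],"turn":0},{"dp":[10,-34,-15],"turn":0},{"dp":[10,-34,0],"turn":0},{"dp":[10,-34,0],"turn":0},{"dp":[9,-34,0],"turn":0},{"dp":[8,-34,0],"turn":0},{"dp":[0,0,0],"turn":0.11},{"dp":[0,0,0],"turn":0.1},{"dp":[0,0,0],"turn":0}]'
python3 - <<'E'
from h import *
im=vision.get_image("wrist"); c=im["color"][:,:,::-1]
o=telemetry.get_obs(); print(o["eef_pos"],yaw(o["tcp_rot"]),o["width"])
u,v=proj(im,[.5148,-.0388,.1],True); print(u,v)
u0,v0=int(u),int(v); print(u0,v0)
a=cv2.resize(c,(280,210)); b=cv2.resize(c[v0-40:v0+40,u0-40:u0+40],(520,520),interpolation=cv2.INTER_CUBIC)
a=cv2.copyMakeBorder(a,0,310,0,0,cv2.BORDER_CONSTANT); cv2.imwrite("pics/w2.png",np.hstack([a,b]))
E
```

```text
t: 4.0
eef_pos: [0.5047, -0.0416, 0.1837]
tcp_rot: [-0.0, 1.0, 0.002, -0.0]
force: [0.1, 0.1, -1.0]
width: 0.0099
finger_force: 14.7
[ 0.50470138 -0.04192314  0.18369133] 0.006315688819821774 0.009655195663129282
280.29123810570405 204.396925429795
280 204
```

View pics/w2.png

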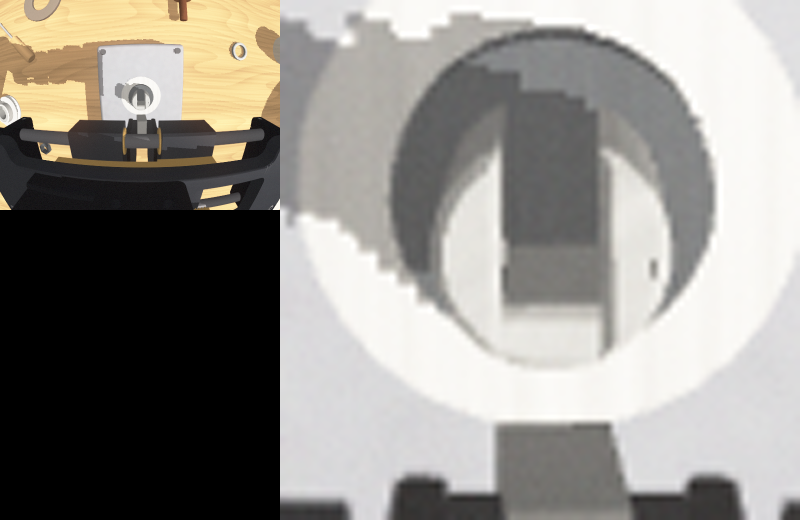

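The wrist crop shows the spindle rim spanning u≈264.1–299.8 with its near edge at v≈220. The slot's closed-end lip is at v≈210 and its walls run parallel to the image columns. The key's front top edge spans u≈272.9–290.6 at v≈229. I'll fit the spindle centre and key to these points.

Run:
```python
from h import *
im=vision.get_image("wrist"); o=telemetry.get_obs(); print(o["eef_pos"],yaw(o["tcp_rot"]))
C=lambda x,y:(240+(x-280)/6.5-.5+.077,164+y/6.5-.5+.077)
c=hit(im,*C(556,252),.0993,True); print("centre guess",c)
t=np.linspace(0,2*np.pi,200)
for cc in [c]:
    p=np.array([proj(im,[cc[0]+.014*np.cos(a),cc[1]+.014*np.sin(a),.0985],True) for a in t])
    q=(p-[240-.423,164-.423])*6.5+[280,0]
    print("rim pred l,r,bottom",q[:,0].min(),q[:,0].max(),q[:,1].max(),"meas 440 672 368")
    for x,z in [(-.006,.0985),(-.0075,.1)]:
        p=np.array([proj(im,[cc[0]+x,cc[1]+s*.00575,z],True) for s in (1,-1)]); print((p-[240-.423,164-.423])*6.5+[280,0])
# slot left/right wall direction at z=.0985/.07
for a in [((502,110),(502,295)),((598,110),(600,300))]:
    h=[hit(im,*C(*b),.0985,True) for b in a]; d=h[0]-h[1]; print("wall",np.round(h,4),np.arctan2(d[1],d[0]))
z=o["eef_pos"][2]-.003
k=[hit(im,*C(*b),z,True) for b in [(497,424),(611,424)]]; print("key front",np.round(k,4))
```

```text
[ 0.50470463 -0.0421174   0.18371407] 0.0064279127296012935
centre guess [ 0.51623874 -0.04035625  0.0993    ]
rim pred l,r,bottom 435.20177480140376 676.940093499288 365.84276989532765 meas 440 672 368
[[506.35013559 299.89915902]
 [605.09418805 300.60067528]]
[[506.000188   315.82766085]
 [605.16410682 316.53329429]]
wall [[ 0.5327 -0.0341  0.0985]
 [ 0.5108 -0.0341  0.0985]] 0.00015367304505347067
wall [[ 0.5328 -0.045   0.0985]
 [ 0.5103 -0.0455  0.0985]] 0.021260634000937903
key front [[ 0.5232 -0.0361  0.1807]
 [ 0.5232 -0.045   0.1807]]
```

Run:
```python
from h import *
im=vision.get_image("wrist"); o=telemetry.get_obs()
C=lambda x,y:(240+(x-280)/6.5-.5+.077,164+y/6.5-.5+.077)
z=o["eef_pos"][2]-.025
k=np.array([hit(im,*C(*b),z,True) for b in [(497,424),(611,424)]]); print("key front bottom",np.round(k,4)); 
print("key centre from cam",k.mean(0)-[.0115,0,0],"tcp",o["eef_pos"])
plan([.5158+.007,-.0399,.13],0.0)
```

```text
key front bottom [[ 0.5157 -0.0356  0.1588]
 [ 0.5157 -0.0457  0.1588]]
key centre from cam [ 0.50420813 -0.04066794  0.15879329] tcp [ 0.50475299 -0.04227315  0.18379329]
dp [18.1 -2.3 53.8] turn 0.006 yaw 0.006 q6 1.33
```

```bash
python3 -m pendant '[{"dp":[10,-1,0],"turn":0},{"dp":[9,0,15],"turn":0},{"dp":[0,0,25],"turn":0},{"dp":[0,0,12],"turn":0},{"dp":[0,0,0],"turn":0.006},{"dp":[0,0,0],"turn":0},{"dp":[0,0,0],"turn":0}]'
python3 - <<'E'
from h import *
im=vision.get_image("wrist"); c=im["color"][:,:,::-1]
o=telemetry.get_obs(); print(o["eef_pos"],yaw(o["tcp_rot"]),o["width"])
u,v=proj(im,[.525,-.0399,.1],True); u0,v0=int(u),int(v); print(u0,v0)
cv2.imwrite("pics/w3.png",cv2.resize(c[v0-30:v0+30,u0-40:u0+40],(800,600),interpolation=cv2.INTER_CUBIC))
E
```

```text
t: 4.85
eef_pos: [0.5248, -0.0413, 0.1332]
tcp_rot: [0.0, 1.0, -0.001, 0.001]
force: [-0.3, -0.7, 0.2]
width: 0.0098
finger_force: 14.7
[ 0.52484845 -0.04131812  0.13337587] -0.0021701242728843855 0.01009811855834306
281 241
```

View pics/w3.png

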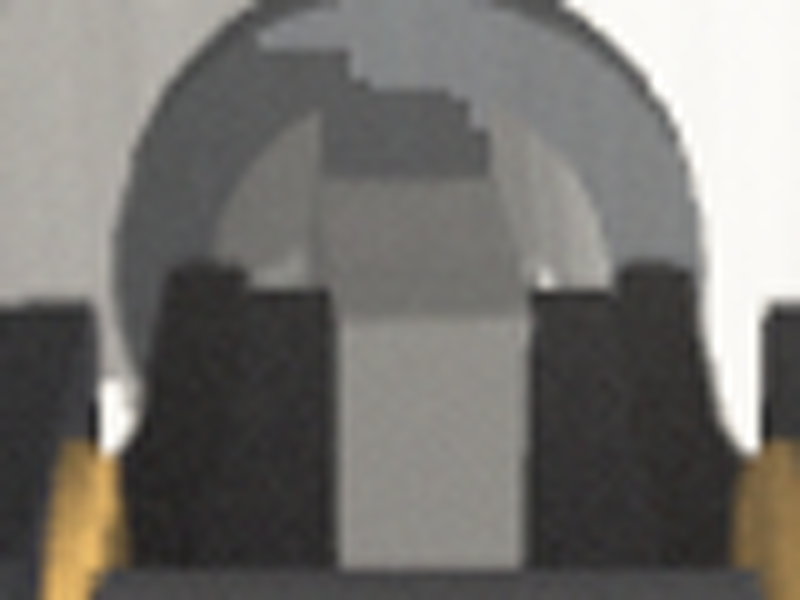

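The key's front-bottom edge is at crop x 322–490, y 175. The visible slot walls are at x≈320 and 490, and the rim spans x 215–610. I'll project these to check alignment.

Run:
```python
from h import *
im=vision.get_image("wrist"); o=telemetry.get_obs()
C=lambda x,y:(241+x/10-.45,211+y/10-.45)
z=o["eef_pos"][2]-.025
k=np.array([hit(im,*C(*b),z,True) for b in [(322,175),(490,175)]]); print("key front",k.round(4),k.mean(0).round(4),"z",z)
print("rim y",[hit(im,*C(x,255),.0985,True).round(4) for x in (213,611)])
print("slot",[hit(im,*C(x,125),zz,True).round(4) for x,zz in ((320,.0985),(490,.0985))], "eye",im["eye"])
print("shoulder",[hit(im,*C(x,255),.07,True).round(4) for x in (116,697)])
```

```text
key front [[ 0.5363 -0.0348  0.1083]
 [ 0.5363 -0.0444  0.1083]] [ 0.5363 -0.0396  0.1083] z 0.10828531401183403
rim y [array([ 0.5278, -0.0277,  0.0985]), array([ 0.5278, -0.052 ,  0.0985])]
slot [array([ 0.5362, -0.0343,  0.0985]), array([ 0.5362, -0.0446,  0.0985])] eye [ 0.59603402 -0.04097987  0.28546182]
shoulder [array([ 0.5174, -0.0188,  0.07  ]), array([ 0.5174, -0.0598,  0.07  ])]
```

```bash
python3 -m pendant '[{"dp":[-1.2,0,0],"turn":0},{"dp":[0,0,4],"turn":0},{"dp":[0,0,4],"turn":0},{"dp":[0,0,3],"turn":0},{"dp":[0,0,2],"turn":0},{"dp":[0,0,0],"turn":0}]'
python3 -m pendant '[{"dp":[0,0,2],"turn":0},{"dp":[0,0,2],"turn":0},{"dp":[0,0,2],"turn":0},{"dp":[0,0,1],"turn":0},{"dp":[0,0,0],"turn":0},{"dp":[0,0,0],"turn":0}]'
```

```text
t: 5.55
eef_pos: [0.5224, -0.041, 0.1184]
tcp_rot: [-0.0, 1.0, -0.001, -0.0]
force: [0.5, -0.1, 0.0]
width: 0.0098
finger_force: 14.7
t: 6.15
eef_pos: [0.5226, -0.041, 0.112]
tcp_rot: [-0.0, 1.0, -0.001, -0.0]
force: [-0.4, 0.3, -1.4]
width: 0.0104
finger_force: 14.8
```

```bash
python3 -m pendant '[{"dp":[1,0,0],"turn":0},{"dp":[0,0,0],"turn":0},{"dp":[0,0,0],"turn":0}]'
python3 -m pendant '[{"dp":[0,0,0],"turn":0},{"dp":[0,0,0],"turn":0},{"dp":[0,0,0],"turn":0},{"dp":[0,0,0],"turn":0}]' 24 
python3 -m pendant '[{"dp":[0,0,-20],"turn":0},{"dp":[-8,0,-30],"turn":0},{"dp":[-10,0,-30],"turn":0},{"dp":[0,0,0],"turn":0},{"dp":[0,0,0],"turn":0}]'
python3 - <<'E'
from h import *
im=vision.get_image("wrist"); c=im["color"][:,:,::-1]
o=telemetry.get_obs(); print(o["eef_pos"],yaw(o["tcp_rot"]),o["width"])
u,v=proj(im,[.52,-.0399,.1],True); u0,v0=int(u),int(v); print(u0,v0)
cv2.imwrite("pics/w4.png",cv2.resize(c[v0-30:v0+30,u0-40:u0+40],(800,600),interpolation=cv2.INTER_CUBIC))
E
```

```text
t: 6.45
eef_pos: [0.5238, -0.041, 0.1121]
tcp_rot: [-0.0, 1.0, -0.001, 0.0]
force: [0.2, 0.3, -0.4]
width: 0.01
finger_force: 14.8
t: 6.85
eef_pos: [0.5238, -0.0412, 0.1121]
tcp_rot: [0.0, 1.0, -0.001, 0.0]
force: [0.8, -0.1, 0.2]
width: 0.0229
finger_force: 0.0
t: 7.35
eef_pos: [0.5063, -0.0412, 0.1928]
tcp_rot: [0.0, 1.0, -0.001, 0.001]
force: [-0.1, 0.0, -0.8]
width: 0.0237
finger_force: 0.0
[ 0.50557979 -0.0410085   0.19164462] -0.002280694387307203 0.023929701435823222
282 197
```

View pics/w4.png

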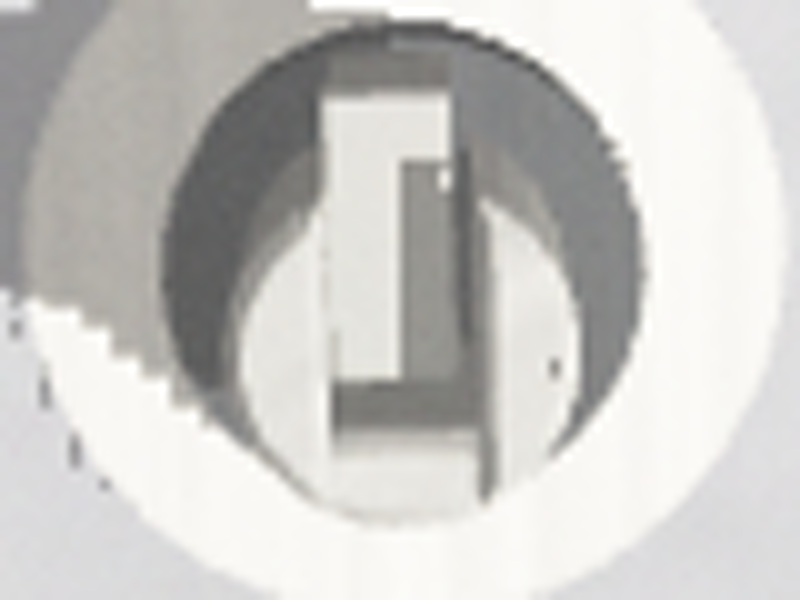

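The key stands in the slot: its top face runs from y≈93 (outer end) to 380 (inner end), with x 325–452 at the outer end. The closed-end wall lip is at y≈430. I'll check its depth and position.

Run:
```python
from h import *
im=vision.get_image("wrist")
C=lambda x,y:(242+x/10-.45,167+y/10-.45)
for z in (.092,.1):
    a,b=[hit(im,*C(*p),z,True) for p in [(389,93),(397,380)]]; l,r=[hit(im,*C(x,93),z,True) for x in (323,452)]
    print(z,a.round(4),b.round(4),"len",a[0]-b[0],"w",l[1]-r[1])
e=hit(im,*C(400,430),.0985,True); print("closed lip x(-6)",e)
print("spindle rim y", [hit(im,*C(x,330),.0985,True).round(4) for x in (237,584)],"bottom",hit(im,*C(400,523),.0985,True).round(4), "outerlip top", hit(im,*C(404,20),.07,True).round(4))
print("bottom of key front", hit(im,*C(390,48),.07,True).round(4))
im=vision.get_image("top"); P=lambda x,y:(139+x/10-.45,250+y/10-.45)
print("pulley rim bbox centre z.018",[hit(im,*P(*p),.018).round(4) for p in [(40,200),(384,200),(212,33),(212,366)]])
print("boss top",[hit(im,*P(*p),.036).round(4) for p in [(85,195),(300,195),(195,95),(195,305)]])
```

```text
0.092 [ 0.5348 -0.0383  0.092 ] [ 0.5115 -0.0388  0.092 ] len 0.023241935846547546 w 0.01010779653342344
0.1 [ 0.5361 -0.0384  0.1   ] [ 0.5136 -0.0389  0.1   ] len 0.022502931662681802 w 0.009786407472839938
closed lip x(-6) [ 0.50917709 -0.03910521  0.0985    ]
spindle rim y [array([ 0.5172, -0.0265,  0.0985]), array([ 0.5172, -0.0534,  0.0985])] bottom [ 0.5016 -0.0391  0.0985] outerlip top [ 0.5374 -0.0393  0.07  ]
bottom of key front [ 0.5349 -0.0382  0.07  ]
pulley rim bbox centre z.018 [array([0.4658, 0.3689, 0.018 ]), array([0.4669, 0.279 , 0.018 ]), array([0.5102, 0.3264, 0.018 ]), array([0.4232, 0.3215, 0.018 ])]
boss top [array([0.4663, 0.3521, 0.036 ]), array([0.467 , 0.2968, 0.036 ]), array([0.4925, 0.3253, 0.036 ]), array([0.4385, 0.3222, 0.036 ])]
```

The key is seated: the top sits at z≈0.092 and it is 7.5–8 mm out from the axis. Moving on to look at the pulley.

```bash
python3 -m pendant '[{"dp":[-4,-25,0],"turn":0},{"dp":[-4,-36,0],"turn":0},{"dp":[-4,-36,0],"turn":0},{"dp":[-4,-36,0],"turn":0},{"dp":[-4,-36,0],"turn":0},{"dp":[-4,-36,0],"turn":0},{"dp":[-4,-36,0],"turn":0},{"dp":[-4,-36,0],"turn":0},{"dp":[-5,-36,0],"turn":0},{"dp":[-5,-36,0],"turn":0},{"dp":[-4,-15,0],"turn":0},{"dp":[0,0,0],"turn":0}]' 75
python3 - <<'E'
from h import *
im=vision.get_image("wrist"); c=im["color"][:,:,::-1]
o=telemetry.get_obs(); print(o["eef_pos"],yaw(o["tcp_rot"]),o["width"],o["q"])
u,v=proj(im,[.4667,.3243,.036],True); u0,v0=int(u),int(v); print(u0,v0)
cv2.imwrite("pics/w5.png",cv2.resize(c[v0-54:v0+54,u0-72:u0+72],(800,600),interpolation=cv2.INTER_CUBIC))
E
```

```text
t: 8.7
eef_pos: [0.4593, 0.3244, 0.1906]
tcp_rot: [0.0, 1.0, 0.0, -0.001]
force: [-0.5, 0.2, 0.4]
width: 0.0748
finger_force: 0.0
[0.45977961 0.32315946 0.19074652] -0.0002666151389862243 0.07504320401569732 [ 4.72629385e-01  1.06871255e-01  1.73656073e+00 -5.38442427e-04
  1.30050536e+00  2.04383529e+00]
283 188
```

View pics/w5.png

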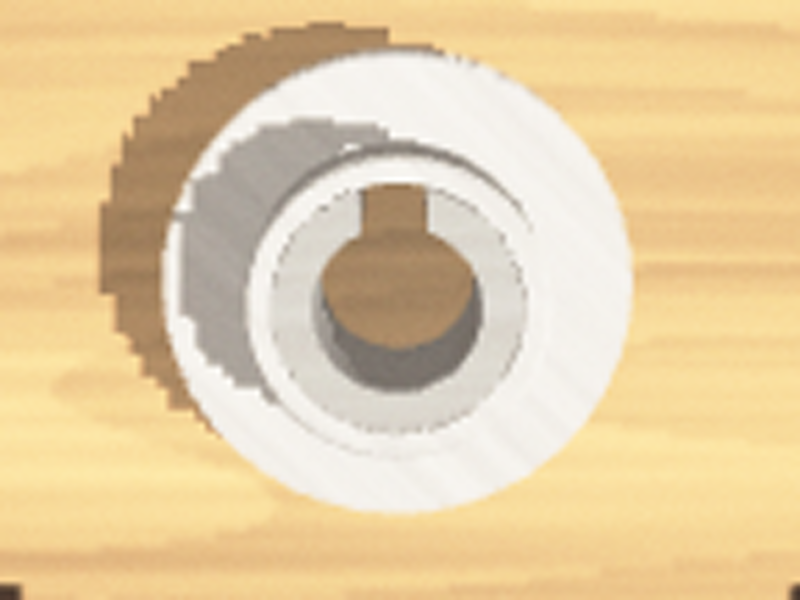

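The pulley's bush circle is centred near (399,309) and the bore near (401,311). The keyway's outer edge spans x 363–430 at y≈185, so it points almost exactly along image-up.

Run:
```python
from h import *
im=vision.get_image("wrist"); o=telemetry.get_obs(); s=800/144
C=lambda x,y:(283-72+x/s-.41,188-54+y/s-.41)
H=lambda x,y,z:hit(im,*C(x,y),z,True).round(4)
print("bore",[H(*p,.036) for p in [(320,295),(483,295),(401,392)]])
print("bush",[H(*p,.036) for p in [(270,309),(527,309),(398,435)]])
print("boss",[H(*p,.036) for p in [(247,307),(547,307),(398,155),(398,458)]])
print("rim",[H(*p,.018) for p in [(162,282),(632,282),(397,50),(397,513)]])
print("rim bottom far keyway", H(396,185,.036),H(363,200,.036),H(430,200,.036),H(363,232,.036),H(430,232,.036))
print("TCP",o["eef_pos"],im["eye"])
```

```text
bore [array([0.4688, 0.338 , 0.036 ]), array([0.4688, 0.3098, 0.036 ]), array([0.4515, 0.324 , 0.036 ])]
bush [array([0.4664, 0.3468, 0.036 ]), array([0.4664, 0.3021, 0.036 ]), array([0.4436, 0.3245, 0.036 ])]
boss [array([0.4667, 0.3508, 0.036 ]), array([0.4667, 0.2986, 0.036 ]), array([0.4932, 0.3245, 0.036 ]), array([0.4394, 0.3245, 0.036 ])]
rim [array([0.4677, 0.368 , 0.018 ]), array([0.4677, 0.2815, 0.018 ]), array([0.51  , 0.3248, 0.018 ]), array([0.4231, 0.3248, 0.018 ])]
rim bottom far keyway [0.488  0.3249 0.036 ] [0.4854 0.3305 0.036 ] [0.4855 0.319  0.036 ] [0.4799 0.3305 0.036 ] [0.4799 0.319  0.036 ]
TCP [0.46014709 0.32237843 0.19098315] [0.5315782  0.32375539 0.34255354]
```

```bash
python3 -m pendant '[{"dp":[3,0,20],"turn":0},{"dp":[4,0,35],"turn":0},{"dp":[0,0,40],"turn":0},{"dp":[0,0,35],"turn":0},{"dp":[0,0,20],"turn":0},{"dp":[0,0,8],"turn":0},{"dp":[0,0,0],"turn":0},{"dp":[0,0,0],"turn":0}]'
python3 -m pendant '[{"dp":[0,0,0],"turn":0},{"dp":[0,0,0],"turn":0},{"dp":[0,0,0],"turn":0},{"dp":[0,0,0],"turn":0},{"dp":[0,0,0],"turn":0},{"dp":[0,0,0],"turn":0}]' 45 22
```

```text
t: 9.6
eef_pos: [0.4687, 0.3229, 0.0353]
tcp_rot: [-0.0, 1.0, -0.002, 0.001]
force: [0.8, 0.5, 0.0]
width: 0.075
finger_force: 0.0
t: 10.2
eef_pos: [0.4681, 0.3238, 0.035]
tcp_rot: [-0.001, 1.0, -0.001, 0.001]
force: [-1.7, 1.7, 6.6]
width: 0.053
finger_force: 22.0
```

```bash
python3 -m pendant '[{"dp":[0,0,-5],"turn":0},{"dp":[0,0,-15],"turn":0},{"dp":[0,0,-25],"turn":0},{"dp":[0,0,-30],"turn":0},{"dp":[0,0,-30],"turn":0},{"dp":[0,0,-25],"turn":0},{"dp":[0,0,-10],"turn":0},{"dp":[0,0,0],"turn":0.015}]'
python3 -m pendant '[{"dp":[2,15,0],"turn":0},{"dp":[5,32,0],"turn":0},{"dp":[5,38,0],"turn":0},{"dp":[5,38,0],"turn":0},{"dp":[5,38,0],"turn":0},{"dp":[5,38,0],"turn":0},{"dp":[5,38,0],"turn":0},{"dp":[5,38,0],"turn":0},{"dp":[5,38,0],"turn":0},{"dp":[4,32,0],"turn":0},{"dp":[3,19,0],"turn":0},{"dp":[0,0,0],"turn":0}]'
python3 -m pendant '[{"dp":[0,0,0],"turn":0},{"dp":[0,0,0],"turn":0}]'
python3 - <<'E'
from h import *
for n,p in (("wrist",[.5155,-.0397,.15]),("side",[.5155,-.0397,.12])):
    im=vision.get_image(n); c=im["color"][:,:,::-1]
    u,v=proj(im,p,n=="wrist"); w=45 if n=="wrist" else 30;u0,v0=int(u),int(v); print(n,u0,v0)
    t=cv2.resize(c[v0-w:v0+w,u0-w:u0+w],(400,400),interpolation=cv2.INTER_CUBIC)
    a=t if n=="wrist" else np.hstack([a,t])
cv2.imwrite("pics/w6.png",a)
o=telemetry.get_obs(); print(o["eef_pos"],yaw(o["tcp_rot"]),o["width"],o["force"])
E
```

```text
t: 11.0
eef_pos: [0.4684, 0.3234, 0.1759]
tcp_rot: [-0.001, 1.0, -0.009, 0.001]
force: [-0.1, 0.1, -4.3]
width: 0.0528
finger_force: 22.0
t: 12.2
eef_pos: [0.5088, -0.0446, 0.1719]
tcp_rot: [0.0, 1.0, -0.011, -0.002]
force: [-0.5, -0.3, -4.0]
width: 0.053
finger_force: 22.0
t: 12.4
eef_pos: [0.5093, -0.041, 0.1729]
tcp_rot: [-0.0, 1.0, -0.008, -0.001]
force: [0.0, 0.3, -3.7]
width: 0.0527
finger_force: 22.0
wrist 281 237
side 264 212
[ 0.50978784 -0.04078167  0.17350503] -0.015937215733044897 0.052378622206742345 [ 0.23305838  0.51479552 -3.93915815]
```

View pics/w6.png

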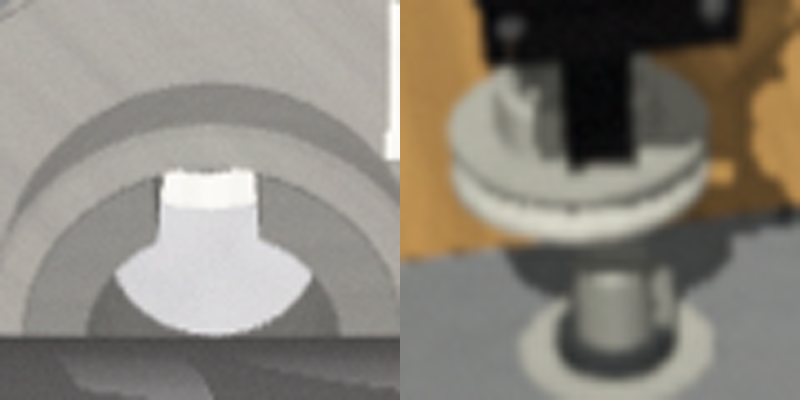

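The held pulley's boss top edge is at about (212,123) in the left crop, with the keyway at x 158–263 and its end at y≈172. The side crop shows the pulley level above the spindle.

Run:
```python
from h import *
im=vision.get_image("wrist"); o=telemetry.get_obs(); s=400/90
C=lambda x,y:(281-45+x/s-.39,237-45+y/s-.39)
z=o["eef_pos"][2]+.001
H=lambda x,y,zz=z:hit(im,*C(x,y),zz,True).round(4)
print("z",z,"boss top",H(212,123),"bush top edge",H(212,170),"keyway",H(158,180),H(263,180),"bore",H(86,325),H(342,325),"bush",H(22,330),H(398,330))
print("keyway inner corner",H(158,238),H(263,238),"rim outer .018", H(212,82,z-.018))
print(o["eef_pos"],yaw(o["tcp_rot"]))
```

```text
z 0.17469561123193 boss top [ 0.5346 -0.0407  0.1747] bush top edge [ 0.5292 -0.0406  0.1747] keyway [ 0.5281 -0.0346  0.1747] [ 0.5279 -0.0462  0.1747] bore [ 0.5104 -0.0258  0.1747] [ 0.51   -0.0553  0.1747] bush [ 0.5098 -0.0184  0.1747] [ 0.5092 -0.0618  0.1747]
keyway inner corner [ 0.5212 -0.0344  0.1747] [ 0.521  -0.0462  0.1747] rim outer .018 [ 0.5342 -0.0407  0.1567]
[ 0.50994897 -0.04079694  0.17369561] -0.01576686360516709
```

```bash
python3 -m pendant '[{"dp":[8,-0.7,0],"turn":0},{"dp":[0,0,10],"turn":0},{"dp":[0,0,12],"turn":0},{"dp":[0,0,8],"turn":0},{"dp":[0,0,0],"turn":0},{"dp":[0,0,0],"turn":0}]'
python3 -m pendant '[{"dp":[0,0,3],"turn":0},{"dp":[0,0,3],"turn":0},{"dp":[0,0,2],"turn":0},{"dp":[0,0,1],"turn":0},{"dp":[0,0,1],"turn":0},{"dp":[0,0,0],"turn":0}]'
```

```text
t: 13.15
eef_pos: [0.5178, -0.0411, 0.1434]
tcp_rot: [-0.0, 1.0, -0.009, -0.001]
force: [0.2, 0.2, -2.5]
width: 0.0532
finger_force: 22.0
t: 13.75
eef_pos: [0.5182, -0.0412, 0.134]
tcp_rot: [-0.0, 1.0, -0.009, -0.0]
force: [0.1, -0.1, -4.3]
width: 0.0523
finger_force: 22.0
```

```bash
python3 -m pendant '[{"dp":[0,0,1],"turn":0},{"dp":[0,0,1],"turn":0},{"dp":[0,0,1],"turn":0},{"dp":[0,0,0],"turn":0}]'
python3 -m pendant '[{"dp":[0,0,1],"turn":0},{"dp":[0,0,1],"turn":0},{"dp":[0,0,1],"turn":0},{"dp":[0,0,0],"turn":0}]'
```

```text
t: 14.15
eef_pos: [0.5182, -0.0409, 0.1309]
tcp_rot: [-0.0, 1.0, -0.009, -0.0]
force: [0.3, 1.7, -3.1]
width: 0.0529
finger_force: 22.0
t: 14.55
eef_pos: [0.5182, -0.0409, 0.1278]
tcp_rot: [-0.0, 1.0, -0.009, -0.0]
force: [-0.2, 2.8, -3.5]
width: 0.053
finger_force: 22.0
```

```bash
python3 -m pendant '[{"dp":[0,-0.5,0],"turn":0},{"dp":[0,0,1],"turn":0},{"dp":[0,0,0.5],"turn":0},{"dp":[0,0,0],"turn":0}]'
python3 -m pendant '[{"dp":[0,0,0.5],"turn":0},{"dp":[0,0,0.5],"turn":0},{"dp":[0,0,0],"turn":0}]'
```

```text
t: 14.95
eef_pos: [0.5183, -0.0408, 0.1266]
tcp_rot: [0.0, 1.0, -0.009, -0.0]
force: [-0.3, 1.5, -1.7]
width: 0.0527
finger_force: 22.0
t: 15.25
eef_pos: [0.5185, -0.0407, 0.1259]
tcp_rot: [0.0, 1.0, -0.009, 0.0]
force: [-1.7, 2.4, 1.0]
width: 0.0525
finger_force: 22.0
```

```bash
python3 -m pendant '[{"dp":[0,0,0.5],"turn":0.02},{"dp":[0,0,0],"turn":0.02},{"dp":[0,0,0],"turn":0}]'; python3 -m pendant '[{"dp":[0,0,0],"turn":0.02},{"dp":[0,0,0],"turn":0.02},{"dp":[0,0,0],"turn":0}]'
```

```text
t: 15.55
eef_pos: [0.5181, -0.0408, 0.1246]
tcp_rot: [0.0, 1.0, -0.029, -0.0]
force: [0.1, 0.0, -4.2]
width: 0.0529
finger_force: 22.0
t: 15.85
eef_pos: [0.5183, -0.0407, 0.1249]
tcp_rot: [0.0, 0.999, -0.049, -0.0]
force: [0.3, 0.5, -3.1]
width: 0.0529
finger_force: 22.0
```

```bash
python3 -m pendant '[{"dp":[0,0,0],"turn":-0.03},{"dp":[0,0,1],"turn":0},{"dp":[0,0,1],"turn":0},{"dp":[0,0,0],"turn":0}]'; python3 -m pendant '[{"dp":[0,0,1],"turn":0},{"dp":[0,0,1],"turn":0},{"dp":[0,0,1],"turn":0},{"dp":[0,0,0],"turn":0}]'
```

```text
t: 16.25
eef_pos: [0.5182, -0.0407, 0.1228]
tcp_rot: [-0.0, 0.999, -0.034, -0.0]
force: [0.0, -0.1, -3.8]
width: 0.0526
finger_force: 22.0
t: 16.65
eef_pos: [0.5181, -0.0407, 0.1198]
tcp_rot: [-0.0, 0.999, -0.034, -0.0]
force: [0.4, 0.5, -3.6]
width: 0.0529
finger_force: 22.0
```

```bash
python3 -m pendant '[{"dp":[0,0,1.5],"turn":0},{"dp":[0,0,1.5],"turn":0},{"dp":[0,0,1.5],"turn":0},{"dp":[0,0,1.5],"turn":0},{"dp":[0,0,0],"turn":0}]'; python3 -m pendant '[{"dp":[0,0,1.5],"turn":0},{"dp":[0,0,1.5],"turn":0},{"dp":[0,0,1.5],"turn":0},{"dp":[0,0,1],"turn":0},{"dp":[0,0,0],"turn":0}]'
```

```text
t: 17.15
eef_pos: [0.5181, -0.0406, 0.1137]
tcp_rot: [-0.0, 0.999, -0.034, -0.0]
force: [-0.1, -0.1, -4.2]
width: 0.0528
finger_force: 22.0
t: 17.65
eef_pos: [0.5181, -0.0406, 0.1083]
tcp_rot: [-0.0, 0.999, -0.034, -0.0]
force: [0.1, 0.5, -4.2]
width: 0.0525
finger_force: 22.0
```

```bash
python3 -m pendant '[{"dp":[0,0,1],"turn":0},{"dp":[0,0,1],"turn":0},{"dp":[0,0,0],"turn":0}]'; python3 -m pendant '[{"dp":[0,0,0.5],"turn":0},{"dp":[0,0,0.5],"turn":0},{"dp":[0,0,0],"turn":0}]'; python3 -m pendant '[{"dp":[0,0,0.5],"turn":0},{"dp":[0,0,0],"turn":0}]'
```

```text
t: 17.95
eef_pos: [0.5182, -0.0406, 0.1064]
tcp_rot: [-0.0, 0.999, -0.034, -0.0]
force: [0.4, -0.1, -4.1]
width: 0.0531
finger_force: 22.0
t: 18.25
eef_pos: [0.5182, -0.0407, 0.1055]
tcp_rot: [0.0, 0.999, -0.034, -0.0]
force: [-0.5, -0.2, -3.9]
width: 0.0527
finger_force: 22.0
t: 18.45
eef_pos: [0.5183, -0.0407, 0.1051]
tcp_rot: [-0.0, 0.999, -0.034, 0.0]
force: [0.5, -0.8, -3.5]
width: 0.0527
finger_force: 22.0
```

```bash
python3 -m pendant '[{"dp":[0,0,0.5],"turn":0},{"dp":[0,0,0],"turn":0}]'; python3 -m pendant '[{"dp":[0,0,0.5],"turn":0},{"dp":[0,0,0],"turn":0}]'
```

```text
t: 18.65
eef_pos: [0.5184, -0.0407, 0.105]
tcp_rot: [0.0, 0.999, -0.034, 0.0]
force: [-2.3, 0.5, 0.6]
width: 0.0527
finger_force: 22.0
t: 18.85
eef_pos: [0.5185, -0.0407, 0.1049]
tcp_rot: [0.0, 0.999, -0.034, 0.0]
force: [-4.0, 1.6, 4.9]
width: 0.0531
finger_force: 22.0
```

Contact came at exactly the home height (TCP 0.105, underside 0.070). I'll ease off, release, back away and check.

```bash
python3 -m pendant '[{"dp":[0,0,-0.8],"turn":0},{"dp":[0,0,0],"turn":0}]'; python3 -m pendant '[{"dp":[0,0,0],"turn":0},{"dp":[0,0,0],"turn":0},{"dp":[0,0,0],"turn":0},{"dp":[0,0,0],"turn":0},{"dp":[0,0,0],"turn":0}]' 75; python3 -m pendant '[{"dp":[0,0,-8],"turn":0},{"dp":[0,0,-25],"turn":0},{"dp":[-5,0,-35],"turn":0},{"dp":[-10,0,-30],"turn":0},{"dp":[0,0,0],"turn":0},{"dp":[0,0,0],"turn":0}]'
python3 - <<'E'
from h import *
for n,p in (("wrist",[.5155,-.0397,.1]),("side",[.5155,-.0397,.09])):
    im=vision.get_image(n); c=im["color"][:,:,::-1]
    u,v=proj(im,p,n=="wrist"); w=55 if n=="wrist" else 40;u0,v0=int(u),int(v); print(n,u0,v0)
    t=cv2.resize(c[v0-w:v0+w,u0-w:u0+w],(400,400),interpolation=cv2.INTER_CUBIC)
    a=t if n=="wrist" else np.hstack([a,t])
cv2.imwrite("pics/w7.png",a)
E
```

```text
t: 19.05
eef_pos: [0.5184, -0.0407, 0.105]
tcp_rot: [0.0, 0.999, -0.034, 0.0]
force: [-1.1, 1.0, 0.4]
width: 0.0527
finger_force: 22.0
t: 19.55
eef_pos: [0.5184, -0.0407, 0.1049]
tcp_rot: [-0.0, 0.999, -0.034, 0.0]
force: [0.2, -0.8, 0.0]
width: 0.0741
finger_force: 0.0
t: 20.15
eef_pos: [0.5039, -0.0398, 0.2041]
tcp_rot: [0.0, 0.999, -0.034, 0.001]
force: [-0.4, -0.2, -0.2]
width: 0.0753
finger_force: 0.0
wrist 282 196
side 265 223
```

View pics/w7.png

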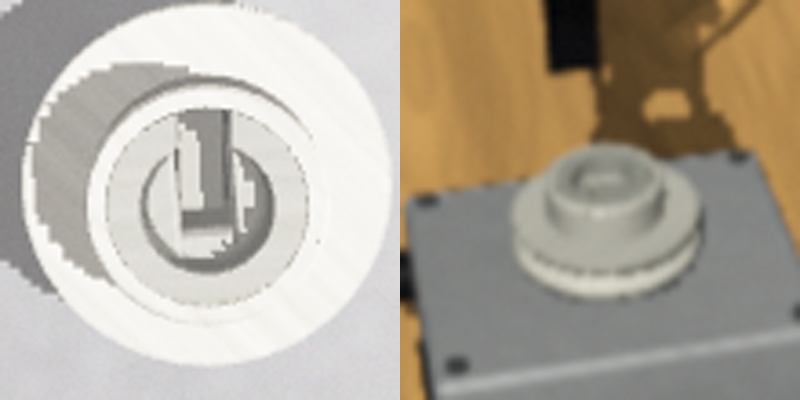

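The pulley sits level and home on the shoulder. The key lies in both slot and keyway (crop x 178–232, y 110–230), and the spindle top is below the boss face. The gripper is clear, so I'm handing in.

```bash
python3 -c "
from cell import bot
print(bot.close_job())"
```

```text
the job is handed in; nothing more can be done
None
```

The key is on the slot floor and the pulley is fully home over it, boss up and released, with contact forces under about 10 N, a 22 N grip and no other items touched; I handed the job in at about 20 s.

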